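# Slide the mitre setting block back into its dock

## Task

Return the loose pointed setting block to its own dock in the rack, the one with the pointed recess and pointed label. First take out the glue bottle that was left standing in that dock's mouth and stand it upright, wholly on the round cork mat; then push the block along the bench, without lifting it off the bench, point first and fully home in its dock. Do not tip the bottle over and leave everything else where it is.

Things in the scene. Friction and masses are not known exactly. Their poses are not given: they have to be found in the camera images.
- mitre_block: Loose pointed setting block, plain hardwood, flat on the bench, 200 g, 84 wide (y), 90 long (x), 30 mm high. From above: a rectangle (x -45 to +3 mm) ending in a right-angled point, tip at x = +45, y = 0. Origin: middle of its underside. Too wide to grasp: push it on the flat rear face (x = -45) or the flat sides (y = +-42, x -45 to +3). Sliding takes about 1 to 3 N.
- mitre_dock_home (a point): In the dock with the pointed recess (fixed, grey laminate): the point on the bench where the pointed block's origin lies when fully home, its point against the V-shaped back stop (apex at x = +45 mm). x points into the dock, z up. No floor: the block slides on the bench. Home, the block's rear 25 mm sticks out of the mouth.
- mitre_dock_mouth (a point): Middle of the same dock's mouth, on the bench, 20 mm before the home point, same axes. Walls 22 mm high, inner faces 44.5 mm either side, flared to 52 at the mouth; outer half width 57. Three docks (pointed, round, square recess) stand side by side 125 mm apart in any order in one rack facing the robot; a label on each rear top shows its block's outline.
- glue_mid (a point): White glue bottle that starts standing in the mouth of the pointed dock; this point is on its axis, half-way up (59 mm above its foot). Round body 40 mm in diameter up to 82 mm, then a cone and a narrow nozzle, 118 mm tall in all, 140 g. z is its axis.
- mat_top (a point): Centre of the top face of the round cork mat, 100 mm in diameter and 5 mm thick, fixed on the bench to the left or the right of the rack.
- square_block: Bystander: the square setting block, 84 x 90 x 30 mm, already home in the square dock. Origin: middle of its underside. Leave it.
- tin: Bystander: aluminium wax tin, 50 mm in diameter, 32 mm high, standing in the round dock. Origin: middle of its underside. Leave it.
- offcut: Bystander: wood strip 110 mm long (its x), 26 mm wide, 20 mm high, lying just to the right of the rack. Origin: middle of its underside. Leave it.
- ears: Bystander: ear defenders lying on the bench, about 120 x 175 mm, 70 mm high, on the side of the rack where the mat is not. Origin: on the bench between cups and band. Leave it.
- try_square: Bystander: try square, wooden stock 110 x 24 x 16 mm and steel blade 150 mm long, to the right of the rack. Origin: underside of the stock's middle. Leave it.
- finish: Bystander: amber glass jar 64 mm in diameter, 130 mm tall, to the left of the rack. Origin: middle of its underside. Leave it.
There are look-alikes about, which are no part of the job. Of the things like the part that bears glue_mid, leave any that is purple; of the rest the smaller one is meant.

How it is judged:
On the way, in this order (a step that is already met when the one before it is completed fails the run):
1. the glue bottle stands upright on the cork mat, released (horizontal distance between glue_mid and mat_top below 0.03 m and angle between glue_mid's own z axis and vertical below 0.1 rad and height (world z) of glue_mid between 0.059 and 0.069 m and contact force between glue and the fingers below 0.2 N), for 0.2 s.
2. the pointed block is fully home in its own dock (x of mitre_block in the frame of mitre_dock_home between -0.005 and 0.005 m and y of mitre_block in the frame of mitre_dock_home between -0.005 and 0.005 m and angle between the x axis of mitre_block and the x axis of mitre_dock_home, either way round below 0.08 rad and angle between mitre_block's own z axis and vertical below 0.05 rad and linear speed of mitre_block below 0.02 m/s), for 0.2 s.
At the end, for the whole second after the job is handed in: The glue bottle stands upright (within 0.1 rad), released, wholly on the cork mat (axis within 30 mm of its centre); the pointed block lies flat and at rest in the pointed dock, within 5 mm of fully home along and across the dock and within 0.08 rad of its direction (all of step 1 and all of step 2); the robot touches nothing.
It fails at once if the glue bottle is tipped over (more than 0.6 rad) (angle between glue_mid's own z axis and vertical above 0.6 rad).
It fails at once if the pointed block is lifted more than 10 mm off the bench or tilted over 0.3 rad (height (world z) of mitre_block above 0.01 m or angle between mitre_block's own z axis and vertical above 0.3 rad).
It fails at once if a bystander is moved more than 15 mm (distance of any of square_block, tin, offcut, ears, try_square, finish from where it was at the start of the episode above 0.015 m).
It also fails if it takes over 67 s, if anything falls off the work surface, if the arm or the gripper's body presses on something with over 40 N, if the wrist force passes 120 N, or if a joint passes its speed limit or range.

## Robot

A 7-joint arm with a two-finger parallel gripper is mounted at the origin on the work surface. World frame = base frame: x ahead of the robot, y to its left, z up, the work surface at z = 0. Lengths are in m, angles in rad, forces in N, time in s.
With the tool pointing down it reaches from about 0.4 to 0.85 m from the base axis. Payload 6.9 kg.
Tool frame: the origin (TCP) lies on the centre line of the jaws, within the pads' length; the fingertips stand 17 mm ahead of it and the grasp point (between the pads) lies 2 mm behind it; z points along the fingers, x is the direction in which the jaws open and shut, and the axes are right-handed (so a half turn about z gives the same grasp; the last joint's range is limited). The gripper opens to 85 mm and grips with 20 to 120 N. Pads are 22 mm wide; open, the fingers measure 114 mm over their backs; the gripper's body (76 mm by 85 mm) begins 54 mm behind the grasp point. The pads swing forward as they close: fully open they stand 13 mm farther back than shut.
Start: joints at [1.347, 0.507, -0.238, 1.5, 0.126, 1.149, -0.155], TCP at [0.202, -0.591, 0.248] pointing down, gripper open.
Joint ranges: [-3.08, 3.08], [-0.24, 2.05], [-1.43, 1.35], [0, 2.5], [-1.52, 4.66], [0.17, 1.96], [-2.89, 2.89]. Speed limits (rad/s): [2.39, 2.39, 3.14, 3.14, 3.14, 3.14, 3.14].

## Interface

Orientations are given as [roll, pitch, yaw] about the fixed x, y, z axes, in that order (R = Rz(yaw) Ry(pitch) Rx(roll)).
In Python, from workcell import state, viewer, ticket gives the robot as it stands.
- The arm moves only by the tool move_arm, never from a script. Its arguments are lists of equal length, an entry for each row: "dp": the shift along the tool's x, y, z in m, a list of three; "yaw": the turn about the tool's z in degrees; "jaw": the gripper command: -1 is fully open, 1 is shut, values between are in proportion. A call has 1 to 5 rows; each row is the pose to reach, as a shift and turn from the pose commanded when the call began, along the tool's axes at that moment; what a row does not reach only later rows make up. A row lasts 1/8 s, in which the tool goes at most 62.5 mm and 10.7 degrees, less where a joint would pass 70% of its speed; a pose out of reach is approached as far as the arm can. A call with a gripper value outside its range is refused whole. The fingers move at their own pace and stop on an object; the grip force is fixed at half the most. Time passes only in rows, so rows that repeat a pose let the fingers close. It gives the time, the measured TCP pose, the force and the opening at its end, in the units of the state.
- state(): the state, without advancing time (a new reading comes with each control period).
- viewer.get_image(name): name is "scene" or "top"; returns a dict with "pixels" (420x560x3 uint8, red, green, blue), "intrinsics" (3x3 intrinsics, pixels), "k1" (the pictures are not rectified: a ray, as slopes to the right and down, at radius r is drawn at 1 + k1 r^2 times it, then the intrinsics apply), "extrinsics" (4x4, takes a point from camera to world coordinates). Camera axes: x right, y down, z forward; pixel columns grow to the right and rows downward; lengths in m; the calibration is good to about 2 mm. A picture is of the moment at which its call begins. There is no depth.
- ticket.finish_job(): hands the job in, once; it reports no verdict.
Trained networks look in the newest picture that a camera, given by its name, has taken for a name from the list of things; names that differ only in an ending like _2 or _b are one class to them, and where a whole thing is asked for, a point or a joint stands for the part that bears it (a point fixed in the world has none). Each returns a list of dicts, best first, with "conf" (0 to 1); they miss things now and then, are a little off and sometimes report something else, mostly with a low value. They report only what shows in the picture. A call takes as long as a camera call. They do not tell look-alikes from the thing itself.
- viewer.boxes_of(camera, target): "point" ([x, y, z] in m, in the coordinates of the camera as it stood for that picture, good to about 4 mm: the middle of the surface that is visible of it).
- viewer.masks_of(camera, target): "region" (420x560 bool, what is visible of it).
- viewer.mark_of(camera, target): "point" ([x, y, z] in m, in the coordinates of the camera as it stood for that picture, good to about 4 mm: a listed point, or the origin of a listed thing).
The state is a dict: "time_s": time; "qpos": joint angles; "qd": joint speeds; "tau": joint torques, N m; "ee_pos": TCP position; "eef_rot": TCP orientation; "force": force on the tool from outside, world axes, zero at the start; "wrist_torque": the same for the moment, N m; "opening": finger opening in m.
Only numpy, scipy, OpenCV 4.12 (cv2) and the standard library are available. Lean on these libraries where they do the work, as an engineer would, in place of code of your own. Each camera call takes 0.05 s, during which the arm holds its last target.

## Working session

There is one attempt and no reset: what is moved stays moved. The work goes in short steps, Python scripts to look and compute and a tool call to move; the robot and the scene stay as the last step left them, time stands still between calls to the robot, and variables do not carry over. Pictures are saved under pics/ and viewed, and the job is handed in when it is done.

Besides the shell and the picture viewer there is one more tool, called after "Emit:" in YAML: its name, and indented under it one key for each argument. move_arm: Moves the arm, as the interface text tells. Its arguments: {"type":"object","properties":{"dp":{"type":"array","items":{"type":"array","items":{"type":"number"}}},"yaw":{"type":"array","items":{"type":"number"}},"jaw":{"type":"array","items":{"type":"number"}}},"required":["dp","yaw","jaw"]}

```bash
mkdir -p pics; ls
cat > h.py <<'E'
import numpy as np, cv2
from workcell import state, viewer, ticket
def snap(cam,fn=None):
    d=viewer.get_image(cam)
    if fn: cv2.imwrite('pics/'+fn,d['pixels'][:,:,::-1])
    return d
def toW(d,p):
    E=np.array(d['extrinsics']); return E[:3,:3]@np.array(p)+E[:3,3]
def pix2w(d,u,v,z):
    K=np.array(d['intrinsics']);k=d['k1']
    xd=(u-K[0,2])/K[0,0]; yd=(v-K[1,2])/K[1,1]
    x,y=xd,yd
    for _ in range(30):
        f=1+k*(x*x+y*y); x,y=xd/f,yd/f
    E=np.array(d['extrinsics']); r=E[:3,:3]@np.array([x,y,1]); o=E[:3,3]
    return o+r*(z-o[2])/r[2]
def w2pix(d,p):
    E=np.array(d['extrinsics']);K=np.array(d['intrinsics'])
    c=E[:3,:3].T@(np.array(p)-E[:3,3]); x,y=c[0]/c[2],c[1]/c[2]; f=1+d['k1']*(x*x+y*y)
    return np.array([K[0,0]*x*f+K[0,2],K[1,1]*y*f+K[1,2]])
E
python3 - <<'E'
from h import *
np.set_printoptions(precision=4,suppress=True)
s=state(); print(s)
for cam in ['scene','top']:
    d=snap(cam,cam+'0.png')
    print(cam,d['intrinsics'],d['k1'],d['extrinsics'])
    for t in ['glue_mid','mitre_block','mitre_dock_home','mitre_dock_mouth','mat_top']:
        for m in viewer.mark_of(cam,t): print(t,m['conf'],toW(d,m['point']),w2pix(d,toW(d,m['point'])))
E
```

```text
pics
{'time_s': 0.0, 'qpos': array([ 1.3465,  0.5083, -0.2376,  1.5011,  0.1257,  1.1489, -0.1548]), 'qd': array([ 0.0005,  0.0011, -0.0014, -0.0006, -0.001 ,  0.0022,  0.0001]), 'tau': array([  0.0002, -62.0602,  -2.1859, -24.9658,   0.0129,   0.012 ,
         0.    ]), 'ee_pos': array([ 0.2022, -0.5909,  0.2475]), 'eef_rot': array([-3.1416,  0.0017, -1.241 ]), 'force': array([-0.0449, -0.531 , -0.1688]), 'wrist_torque': array([-0.0042,  0.0186,  0.0156]), 'opening': 0.0855185235255704}
scene [[490.3492   0.     287.713 ]
 [  0.     490.3492 204.2459]
 [  0.       0.       1.    ]] -0.05217825731637099 [[-0.0958  0.6387 -0.7634  1.6005]
 [ 0.9951  0.0441 -0.088   0.0861]
 [-0.0225 -0.7682 -0.6399  0.9031]
 [ 0.      0.      0.      1.    ]]
glue_mid 0.97 [0.5957 0.1447 0.0622] [353.0948 206.7707]
glue_mid 0.62 [0.6244 0.2723 0.0606] [402.5108 216.547 ]
glue_mid 0.6 [0.4328 0.2324 0.0809] [383.7999 166.6678]
mitre_block 0.78 [ 0.4875 -0.0729  0.0015] [277.0595 195.6006]
mitre_dock_home 0.92 [0.6077 0.1397 0.0008] [349.8228 226.8146]
mitre_dock_mouth 0.18 [ 0.6895 -0.4105 -0.0028] [144.6504 238.2908]
mat_top 0.75 [0.485  0.3429 0.0095] [421.0852 199.0853]
mat_top 0.74 [ 0.4865 -0.0762  0.0066] [275.9185 193.9854]
top [[534.213    0.     273.5023]
 [  0.     534.213  215.1369]
 [  0.       0.       1.    ]] -0.106809633074171 [[ 0.0189 -0.9966  0.0806  0.4714]
 [-0.9998 -0.0185  0.0058 -0.0306]
 [-0.0043 -0.0807 -0.9967  1.47  ]
 [ 0.      0.      0.      1.    ]]
glue_mid 0.84 [0.437  0.2256 0.0773] [177.3433 269.5426]
glue_mid 0.75 [0.5946 0.1432 0.06  ] [211.2065 210.5043]
glue_mid 0.48 [0.6254 0.2704 0.0571] [164.3778 198.2767]
mitre_block 0.81 [ 0.4914 -0.0715 -0.0034] [290.7913 251.3495]
mitre_dock_home 0.69 [ 0.6046  0.1371 -0.0039] [216.2848 209.0116]
mitre_dock_mouth 0.68 [ 0.5816  0.1411 -0.0011] [214.52  217.197]
```

View pics/scene0.png

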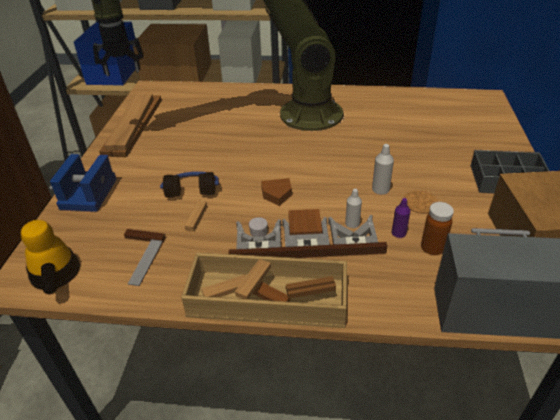

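View pics/top0.png

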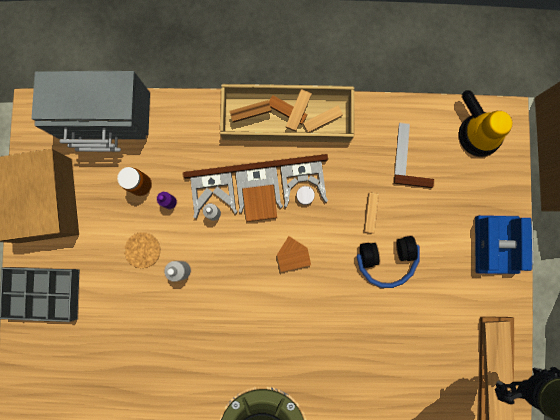

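Run:
```python
from h import *
a=cv2.imread('pics/scene0.png')[130:260,220:460]; b=cv2.imread('pics/top0.png')[140:300,110:350]
cv2.imwrite('pics/crops0.png',np.vstack([cv2.resize(a,None,fx=2,fy=2,interpolation=cv2.INTER_CUBIC),cv2.resize(b,None,fx=2,fy=2,interpolation=cv2.INTER_CUBIC)]))
```

```text
(no output)
```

View pics/crops0.png

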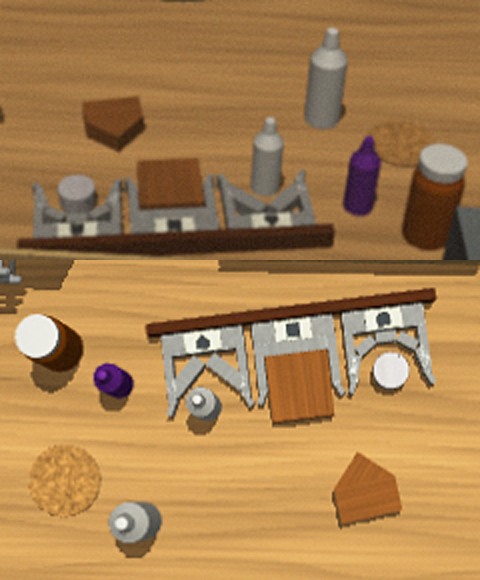

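White bottles: small one in the left dock (top px 211,211; scene 353,207), a larger one by the mat (top 177,270), and a purple one (top 166,199). The small white one, in the pointed-label dock (leftmost), is the one meant. The pointed block is at top (292,255) and the mat at (142,250). Next: refine the poses.

```bash
cat > fit.py <<'E'
from h import *
from scipy.optimize import minimize
from scipy.spatial import ConvexHull
S=4
PENT=np.array([[-45,-42],[3,-42],[45,0],[3,42],[-45,42]])/1000.
RECT=np.array([[-45,-42],[45,-42],[45,42],[-45,42]])/1000.
def sil(d,poly,x,y,a,z0,z1):
    R=np.array([[np.cos(a),-np.sin(a)],[np.sin(a),np.cos(a)]])
    q=poly@R.T+[x,y]
    P=np.array([w2pix(d,[*p,z]) for z in(z0,z1) for p in q])
    h=P[ConvexHull(P).vertices]
    im=np.zeros((420*S,560*S),np.uint8)
    cv2.fillPoly(im,[np.round((h+.5)*S*16).astype(np.int32)],1,shift=4)
    return cv2.resize(im.astype(np.float32),(560,420),interpolation=cv2.INTER_AREA)
def fit(views,poly,x0,z0=0,z1=.03):
    def c(v): return sum(np.abs(sil(d,poly,v[0],v[1],v[2],z0,z1)-m).sum()/m.sum() for d,m in views)
    best=None
    for da in(-.15,0,.15):
        s=np.array(x0)+[0,0,da]
        r=minimize(c,s,method='Nelder-Mead',options=dict(initial_simplex=[s,s+[.008,0,0],s+[0,.008,0],s+[0,0,.1]],maxiter=120))
        if best is None or r.fun<best.fun: best=r
    return best.x,best.fun
E
python3 - <<'E'
from fit import *
np.set_printoptions(precision=4,suppress=True)
D={c:snap(c) for c in('top','scene')}
V={}
for c in D:
    for t in ['mitre_block','square_block','mat_top','glue_mid']:
        for m in viewer.masks_of(c,t):
            r=m['region']; v,u=np.nonzero(r)
            z=.03 if 'block' in t else .005
            print(c,t,m['conf'],r.sum(),u.mean(),v.mean(),u.min(),u.max(),v.min(),v.max(),pix2w(D[c],u.mean(),v.mean(),z))
            V.setdefault((c,t),r.astype(np.float32))
    for t in ['square_block','tin','offcut','ears','try_square','finish','mat_top']:
        for m in viewer.mark_of(c,t)[:1]: print(t,m['conf'],toW(D[c],m['point']))
for cs in(['top'],['top','scene']):
    print(cs,fit([(D[c],V[c,'mitre_block']) for c in cs],PENT,[.49,-.072,0.2]))
print(fit([(D['top'],V['top','square_block'])],RECT,[.6,.02,0.1],.022))
# rack direction from front wall labels etc
for p in [(211,181),(256.5,174.5),(302,169.5)]: print('label',pix2w(D['top'],*p,.022))
for p in [(184,172),(327,155)]: print('board',pix2w(D['top'],*p,.03))
E
```

```text
top mitre_block 0.69 843 292.98457888493476 255.73190984578886 277 310 237 271 [ 0.4792 -0.0766  0.03  ]
top square_block 0.64 1112 259.51079136690646 202.9892086330935 243 276 184 221 [0.6201 0.0164 0.03  ]
top mat_top 0.94 1040 141.46923076923076 250.06923076923076 123 159 233 268 [0.4864 0.3404 0.005 ]
top mat_top 0.61 233 211.24892703862662 212.02575107296138 203 220 204 220 [0.5952 0.1498 0.005 ]
top glue_mid 0.79 400 176.535 270.19 165 189 261 280 [0.4334 0.2411 0.005 ]
top glue_mid 0.78 262 166.0 199.93893129770993 157 176 191 209 [0.6265 0.2768 0.005 ]
top glue_mid 0.77 260 211.02307692307693 211.94230769230768 202 220 203 221 [0.5954 0.1504 0.005 ]
square_block 0.65 [ 0.6224  0.0148 -0.0057]
tin 0.8 [ 0.6436 -0.1066  0.0008]
offcut 0.58 [ 0.598  -0.2892  0.0001]
ears 0.75 [ 0.4689 -0.3341 -0.0048]
try_square 0.8 [ 0.6926 -0.4097 -0.0027]
finish 0.72 [ 0.6695  0.3487 -0.0025]
mat_top 0.84 [0.4855 0.3401 0.0071]
scene mitre_block 0.94 646 276.0758513931888 190.61455108359132 261 291 179 205 [ 0.5001 -0.0732  0.03  ]
scene mitre_block 0.4 934 144.43790149892934 251.422912205567
[... 596 characters left out ...]
495145631068 404 435 192 214 [0.4918 0.3393 0.005 ]
square_block 0.92 [0.6283 0.0187 0.0022]
tin 0.51 [ 0.643  -0.105   0.0029]
offcut 0.66 [ 0.6001 -0.286  -0.0016]
ears 0.75 [ 0.4645 -0.3371 -0.    ]
try_square 0.92 [ 0.6913 -0.4107 -0.004 ]
finish 0.93 [ 0.667   0.3498 -0.0034]
mat_top 0.94 [0.4833 0.3409 0.0096]
['top'] (array([ 0.4888, -0.0746,  0.2108]), np.float64(0.04826512560248375))
['top', 'scene'] (array([ 0.4883, -0.0739,  0.2429]), np.float64(0.10349687933921814))
(array([0.6205, 0.0171, 0.1245]), np.float64(0.06677158176898956))
label [0.6791 0.1509 0.022 ]
label [0.6992 0.0265 0.022 ]
label [ 0.7153 -0.0979  0.022 ]
board [0.7016 0.2247 0.03  ]
board [ 0.7555 -0.1653  0.03  ]
```

```bash
cat > go.py <<'E'
import sys
from h import *
def go(x,y,z,yaw):
    s=state(); r,p,w=s['eef_rot']
    R=cv2.Rodrigues(np.array([0,0,w]))[0]@cv2.Rodrigues(np.array([0,p,0.]))[0]@cv2.Rodrigues(np.array([r,0.,0]))[0]
    d=R.T@(np.array([x,y,z])-s['ee_pos']); dw=(yaw-w+np.pi)%(2*np.pi)-np.pi
    print('t',s['time_s'],'pos',np.round(s['ee_pos'],4),'rot',np.round(s['eef_rot'],3),'F',np.round(s['force'],2),'open',round(s['opening'],4),'q',np.round(s['qpos'],2))
    print('dp',np.round(d,4),'toolyaw',round(-np.degrees(dw),1))
if __name__=='__main__': go(*map(float,sys.argv[1:]))
E
python3 go.py 0.595 0.144 0.245 -1.433
```

```text
t 1.8 pos [ 0.2024 -0.5913  0.2483] rot [ 3.142  0.    -1.241] F [0.27 0.62 0.65] open 0.0854 q [ 1.35  0.51 -0.24  1.5   0.13  1.15 -0.15]
dp [-0.5685 -0.6096  0.0033] toolyaw 11.0
```

Emit:
move_arm:
  dp:
    - [-0.568,-0.61,0]
    - [-0.568,-0.61,0]
    - [-0.568,-0.61,0]
    - [-0.568,-0.61,0]
    - [-0.568,-0.61,0]
  yaw: [0,0,0,0,0]
  jaw: [-1,-1,-1,-1,-1]

```text
time_s: 2.42
ee_pos: [0.3506, -0.314, 0.2486]
eef_rot: [-3.141, -0.001, -1.241]
force: [0.8, -0.4, 0.5]
opening: 0.0855
```

```bash
python3 go.py 0.595 0.144 0.245 -1.433
```

```text
t 2.425 pos [ 0.3506 -0.314   0.2486] rot [-3.141e+00 -1.000e-03 -1.241e+00] F [ 0.81 -0.4   0.52] open 0.0855 q [ 0.93  0.27 -0.33  1.89  0.1   0.99 -0.68]
dp [-0.3543 -0.3795  0.0035] toolyaw 11.0
```

Emit:
move_arm:
  dp:
    - [-0.354,-0.38,0]
    - [-0.354,-0.38,0]
    - [-0.354,-0.38,0]
    - [-0.354,-0.38,0]
    - [-0.354,-0.38,0]
  yaw: [0,0,0,0,0]
  jaw: [-1,-1,-1,-1,-1]

```text
time_s: 3.05
ee_pos: [0.498, -0.0385, 0.2486]
eef_rot: [-3.141, -0.001, -1.241]
force: [2.0, 0.2, -0.2]
opening: 0.0855
```

```bash
python3 go.py 0.595 0.144 0.245 -1.433
```

```text
t 3.05 pos [ 0.498  -0.0385  0.2486] rot [-3.141e+00 -1.000e-03 -1.241e+00] F [ 2.03  0.16 -0.18] open 0.0855 q [ 0.36  0.33 -0.46  1.82  0.17  1.03 -1.4 ]
dp [-0.1413 -0.1508  0.0036] toolyaw 11.0
```

Emit:
move_arm:
  dp:
    - [-0.141,-0.151,0.004]
    - [-0.141,-0.151,0.004]
    - [-0.141,-0.151,0.004]
    - [-0.141,-0.151,0.004]
    - [-0.141,-0.151,0.004]
  yaw: [5,11,11,11,11]
  jaw: [-1,-1,-1,-1,-1]

```text
time_s: 3.68
ee_pos: [0.5943, 0.1434, 0.2438]
eef_rot: [3.141, 0.0, -1.431]
force: [-0.2, -1.3, 0.1]
opening: 0.0853
```

```bash
python3 go.py 0.595 0.144 0.068 -1.433
python3 - <<'E'
from h import *
a=snap('scene','s1.png')['pixels'];
np.set_printoptions(precision=4,suppress=True)
for c in('scene','top'):
    d=snap(c)
    for m in viewer.mark_of(c,'glue_mid'): print(c,m['conf'],toW(d,m['point']))
cv2.imwrite('pics/s1c.png',cv2.resize(a[100:260,280:440,::-1],None,fx=3.5,fy=3.5,interpolation=cv2.INTER_CUBIC))
E
```

```text
t 3.675 pos [0.5943 0.1434 0.2438] rot [ 3.141  0.    -1.431] F [-0.22 -1.27  0.08] open 0.0853 q [-0.02  0.51 -0.42  1.54  0.22  1.14 -1.91]
dp [-0.0004 -0.0009  0.1758] toolyaw 0.1
scene 0.97 [0.6229 0.2682 0.0575]
scene 0.88 [0.4331 0.2311 0.0821]
scene 0.76 [0.5954 0.1422 0.0593]
scene 0.65 [ 0.5995 -0.2859 -0.0008]
top 0.72 [0.436  0.2246 0.0746]
```

View pics/s1c.png

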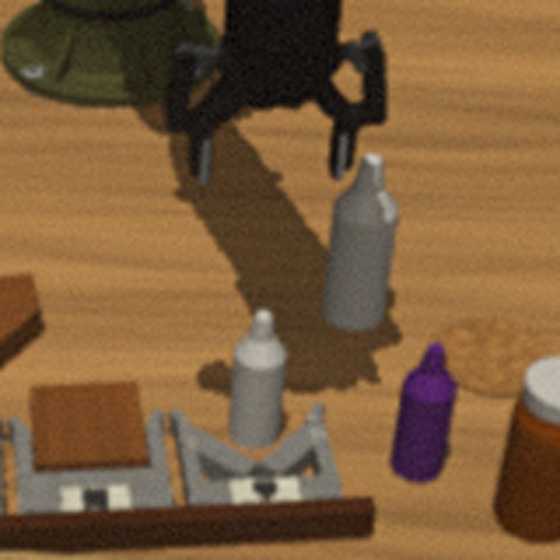

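The gripper hangs over the small white bottle (crop 258,385), jaws open across the dock, with no obstruction. Descending.

Emit:
move_arm:
  dp:
    - [0,0,0.05]
    - [0,0,0.1]
    - [0,0,0.14]
    - [0,0,0.165]
    - [0,0,0.176]
  yaw: [0,0,0,0,0]
  jaw: [-1,-1,-1,-1,-1]

```text
time_s: 4.55
ee_pos: [0.5938, 0.1406, 0.0672]
eef_rot: [3.14, -0.001, -1.435]
force: [0.4, -0.1, -1.4]
opening: 0.0848
```

Emit:
move_arm:
  dp:
    - [0,0,0]
    - [0,0,0]
    - [0,0,0]
    - [0,0,0]
    - [0,0,0]
  yaw: [0,0,0,0,0]
  jaw: [-0.5,-0.2,0.2,0.6,0.6]

```text
time_s: 5.18
ee_pos: [0.5953, 0.1428, 0.0699]
eef_rot: [-3.139, 0.001, -1.433]
force: [-1.4, 1.4, 7.2]
opening: 0.0389
```

Emit:
move_arm:
  dp:
    - [0,0,0]
    - [0,0,0]
    - [0,0,0]
  yaw: [0,0,0]
  jaw: [1,1,1]

```text
time_s: 5.55
ee_pos: [0.5953, 0.1428, 0.0699]
eef_rot: [-3.139, 0.001, -1.433]
force: [-0.4, 1.0, 7.0]
opening: 0.0388
```

```bash
python3 go.py 0.595 0.144 0.21 -1.433
python3 - <<'E'
from h import *
a=snap('scene')['pixels'];
cv2.imwrite('pics/s2c.png',cv2.resize(a[100:260,280:440,::-1],None,fx=3.5,fy=3.5,interpolation=cv2.INTER_CUBIC))
E
```

```text
t 5.55 pos [0.5953 0.1428 0.0699] rot [-3.139e+00  1.000e-03 -1.433e+00] F [-0.4   0.98  7.01] open 0.0388 q [-0.06  0.69 -0.36  1.75  0.33  0.76 -2.01]
dp [-0.0013 -0.0003 -0.1401] toolyaw 0.0
```

View pics/s2c.png

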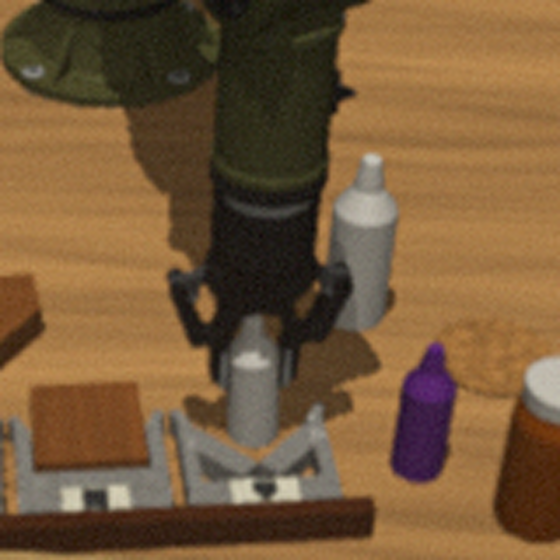

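Bottle is held upright (crop 255,390). Lifting.

Emit:
move_arm:
  dp:
    - [0,0,-0.03]
    - [0,0,-0.07]
    - [0,0,-0.11]
    - [0,0,-0.14]
    - [0,0,-0.14]
  yaw: [0,0,0,0,0]
  jaw: [1,1,1,1,1]

```text
time_s: 6.22
ee_pos: [0.5954, 0.1425, 0.211]
eef_rot: [-3.137, 0.0, -1.433]
force: [0.3, -0.1, -1.8]
opening: 0.0388
```

```bash
python3 go.py 0.486 0.3405 0.21 -1.433
python3 - <<'E'
from h import *
a=snap('scene')['pixels'];
cv2.imwrite('pics/s3c.png',cv2.resize(a[60:260,280:480,::-1],None,fx=3,fy=3,interpolation=cv2.INTER_CUBIC))
E
```

```text
t 6.225 pos [0.5954 0.1425 0.211 ] rot [-3.137  0.    -1.433] F [ 0.31 -0.08 -1.81] open 0.0388 q [-0.02  0.53 -0.42  1.59  0.24  1.06 -1.93]
dp [-0.2111  0.0813  0.0007] toolyaw -0.0
```

View pics/s3c.png

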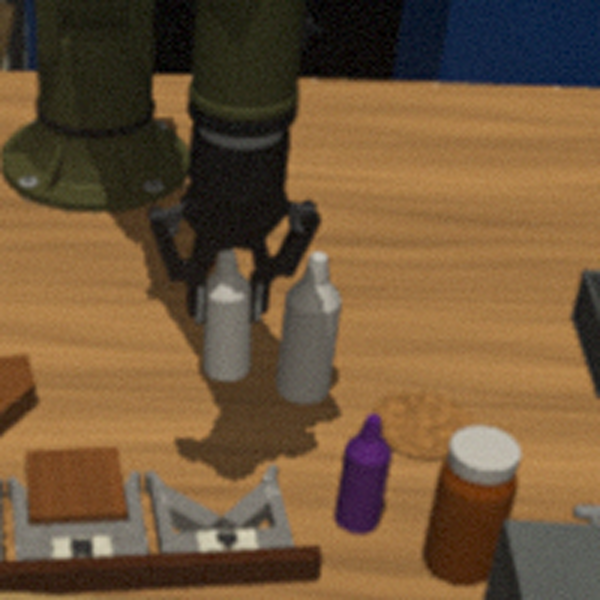

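Emit:
move_arm:
  dp:
    - [-0.05,0.019,0]
    - [-0.1,0.039,0]
    - [-0.15,0.058,0]
    - [-0.19,0.073,0]
    - [-0.211,0.081,0]
  yaw: [0,0,0,0,0]
  jaw: [1,1,1,1,1]

```text
time_s: 6.9
ee_pos: [0.4825, 0.3421, 0.2067]
eef_rot: [3.139, -0.0, -1.429]
force: [-0.3, -0.5, -1.5]
opening: 0.0386
```

```bash
python3 go.py 0.486 0.3405 0.077 -1.433
python3 - <<'E'
from h import *
a=snap('scene')['pixels'];
cv2.imwrite('pics/s4c.png',cv2.resize(a[60:260,300:500,::-1],None,fx=3,fy=3,interpolation=cv2.INTER_CUBIC))
E
```

```text
t 6.9 pos [0.4825 0.3421 0.2067] rot [ 3.139 -0.    -1.429] F [-0.3  -0.49 -1.54] open 0.0386 q [-0.38  0.51 -0.43  1.65  0.24  1.04 -2.32]
dp [ 0.0021 -0.0036  0.1297] toolyaw 0.2
```

View pics/s4c.png

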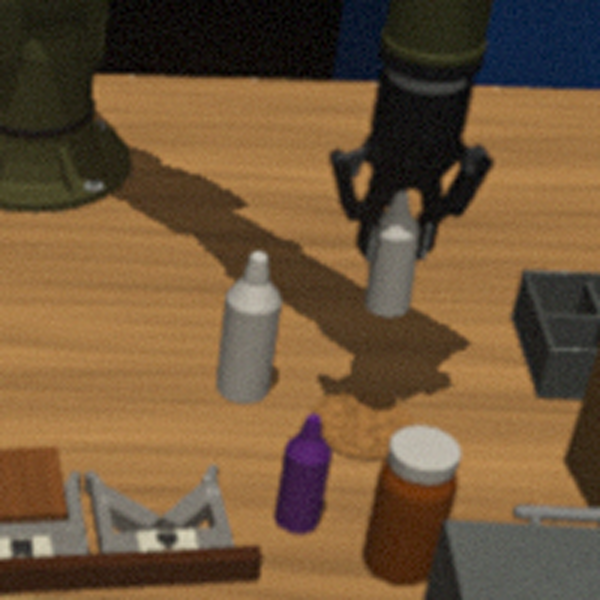

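Emit:
move_arm:
  dp:
    - [0.001,-0.003,0.04]
    - [0.001,-0.003,0.075]
    - [0.001,-0.003,0.1]
    - [0.001,-0.003,0.12]
    - [0.001,-0.003,0.127]
  yaw: [0,0,0,0,0]
  jaw: [1,1,1,1,1]

```text
time_s: 7.58
ee_pos: [0.4873, 0.3379, 0.0789]
eef_rot: [3.138, -0.002, -1.433]
force: [-0.5, -0.4, -1.3]
opening: 0.0388
```

```bash
python3 go.py 0.486 0.3405 0.0755 -1.433
python3 - <<'E'
from h import *
a=snap('scene')['pixels'];
cv2.imwrite('pics/s5c.png',cv2.resize(a[100:260,330:490,::-1],None,fx=3.5,fy=3.5,interpolation=cv2.INTER_CUBIC))
E
```

```text
t 7.575 pos [0.4873 0.3379 0.0789] rot [ 3.138e+00 -2.000e-03 -1.433e+00] F [-0.5  -0.36 -1.28] open 0.0388 q [-0.41  0.66 -0.38  1.79  0.33  0.77 -2.39]
dp [-0.0028  0.0009  0.0034] toolyaw -0.0
```

View pics/s5c.png

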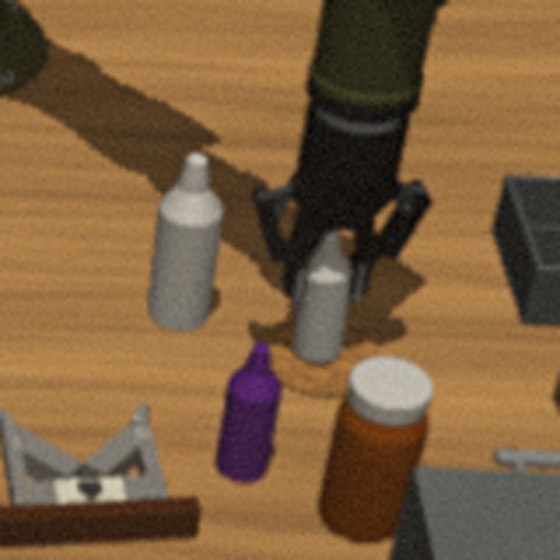

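Emit:
move_arm:
  dp:
    - [-0.001,0,0.002]
    - [-0.001,0,0.004]
    - [-0.001,0,0.004]
  yaw: [0,0,0]
  jaw: [1,1,1]

```text
time_s: 8.0
ee_pos: [0.4883, 0.3405, 0.0777]
eef_rot: [-3.141, 0.0, -1.433]
force: [-0.1, -0.2, -1.0]
opening: 0.039
```

Emit:
move_arm:
  dp:
    - [0,0,0.001]
    - [0,0,0.002]
    - [0,0,0.002]
  yaw: [0,0,0]
  jaw: [1,1,1]

```text
time_s: 8.38
ee_pos: [0.4881, 0.3404, 0.0753]
eef_rot: [3.142, 0.0, -1.433]
force: [0.4, -0.4, -1.5]
opening: 0.0388
```

Emit:
move_arm:
  dp:
    - [0,0,0.0005]
    - [0,0,0.001]
    - [0,0,0.0015]
    - [0,0,0.0015]
  yaw: [0,0,0,0]
  jaw: [1,1,1,1]

```text
time_s: 8.88
ee_pos: [0.4886, 0.3406, 0.0749]
eef_rot: [-3.14, 0.0, -1.433]
force: [-0.5, -1.6, 7.5]
opening: 0.0392
```

Contact with the mat (7.5 N). Releasing, then rising.

Emit:
move_arm:
  dp:
    - [0,0,0]
    - [0,0,0]
    - [0,0,0]
    - [0,0,0]
    - [0,0,0]
  yaw: [0,0,0,0,0]
  jaw: [-0.1,-0.4,-0.7,-1,-1]

```text
time_s: 9.5
ee_pos: [0.4881, 0.3404, 0.0737]
eef_rot: [3.141, -0.0, -1.433]
force: [0.5, 0.5, 0.1]
opening: 0.0855
```

Emit:
move_arm:
  dp:
    - [0,0,-0.03]
    - [0,0,-0.07]
    - [0,0,-0.11]
    - [0,0,-0.15]
    - [0,0,-0.15]
  yaw: [0,0,0,0,0]
  jaw: [-1,-1,-1,-1,-1]

```text
time_s: 10.12
ee_pos: [0.4892, 0.3416, 0.2272]
eef_rot: [-3.136, 0.003, -1.433]
force: [0.3, 1.2, -0.2]
opening: 0.0853
```

```bash
python3 go.py 0.486 0.3405 0.225 -1.433
python3 - <<'E'
from fit import *
np.set_printoptions(precision=4,suppress=True)
D={c:snap(c) for c in('top','scene')}
a=D['scene']['pixels']
cv2.imwrite('pics/s6c.png',cv2.resize(a[60:260,300:500,::-1],None,fx=3,fy=3,interpolation=cv2.INTER_CUBIC))
for c in D:
    for m in viewer.mark_of(c,'glue_mid'): print(c,m['conf'],toW(D[c],m['point']))
    for t in('mitre_dock_home','mitre_dock_mouth'):
        for m in viewer.mark_of(c,t)[:1]: print(c,t,m['conf'],toW(D[c],m['point']))
d=D['top'];m=viewer.masks_of('top','mitre_block')[0]['region'].astype(np.float32)
print(fit([(d,m)],PENT,[.489,-.074,.21]))
cv2.imwrite('pics/t6c.png',cv2.resize(d['pixels'][150:290,170:350,::-1],None,fx=4.3,fy=4.3,interpolation=cv2.INTER_CUBIC))
E
```

```text
t 10.125 pos [0.4892 0.3416 0.2272] rot [-3.136e+00  3.000e-03 -1.433e+00] F [ 0.28  1.15 -0.18] open 0.0853 q [-0.37  0.5  -0.44  1.61  0.23  1.08 -2.31]
dp [0.0007 0.0034 0.0022] toolyaw -0.0
top 0.72 [0.4351 0.2235 0.0755]
top 0.51 [0.4888 0.343  0.0622]
top 0.49 [0.6243 0.2706 0.0607]
top mitre_dock_home 0.85 [ 0.6046  0.1386 -0.002 ]
top mitre_dock_mouth 0.68 [ 0.5846  0.1395 -0.0033]
scene 0.87 [0.6231 0.2688 0.0592]
scene 0.6 [0.4359 0.233  0.0804]
scene 0.58 [0.4865 0.3442 0.0647]
scene mitre_dock_home 0.59 [0.6047 0.1419 0.0015]
(array([ 0.4895, -0.0735,  0.251 ]), np.float64(0.0703125))
```

View pics/s6c.png

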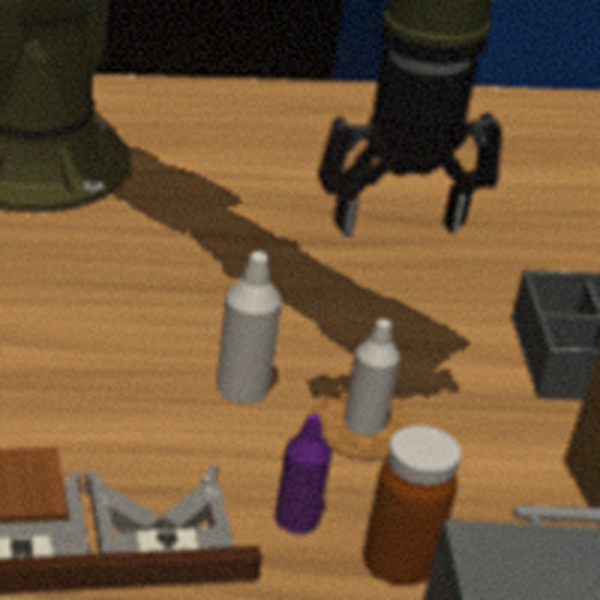

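View pics/t6c.png

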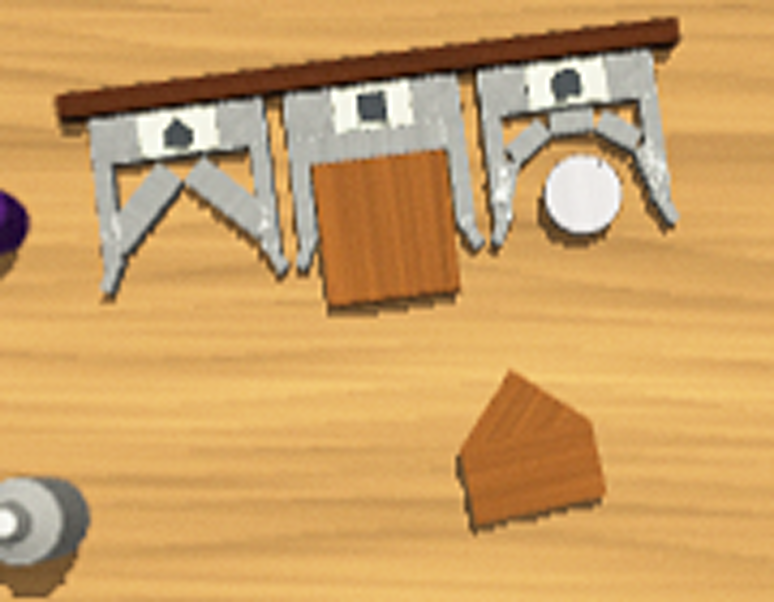

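```bash
python3 - <<'E'
from h import *
np.set_printoptions(precision=4,suppress=True)
d=snap('top')
f=lambda u,v,z:pix2w(d,170+(u+.5)/4.3-.5,150+(v+.5)/4.3-.5,z)[:2]
ap=f(184,178,.022);l=f(108,295,.022);r=f(281,272,.022)
print('apex',ap,'tips',l,r,(l+r)/2,np.linalg.norm(l-r),'yaw lat',np.arctan2(-(l-r)[0],(l-r)[1]),'yaw ax',np.arctan2(*(ap-(l+r)/2)[::-1]))
b=[f(58,95,.03),f(678,18,.03)];print('board yaw',np.arctan2(-(b[0]-b[1])[0],(b[0]-b[1])[1]))
a=.138;print('home from apex',ap-.045*np.array([np.cos(a),np.sin(a)]))
for n,p in dict(tip=(511,370),rs=(590,420),rr=(604,492),rl=(475,524),ls=(461,457)).items(): print(n,f(*p,.03))
E
python3 go.py 0.43 -0.16 0.225 0.138
```

```text
apex [0.6515 0.1462] tips [0.576  0.1924] [0.5927 0.0829] [0.5843 0.1376] 0.11078451226488398 yaw lat 0.15094530555438965 yaw ax 0.1265097352297171
board yaw 0.14263631540422217
home from apex [0.6069 0.14  ]
tip [ 0.533  -0.0635]
rs [ 0.5026 -0.1135]
rr [ 0.4578 -0.123 ]
rl [ 0.4364 -0.0427]
ls [ 0.478  -0.0332]
t 10.625 pos [0.488  0.3403 0.2232] rot [ 3.141 -0.    -1.433] F [ 0.55  0.61 -0.88] open 0.0856 q [-0.37  0.5  -0.44  1.62  0.23  1.08 -2.31]
dp [ 0.4876  0.1262 -0.0015] toolyaw -90.0
```

The bottle (crop 370,395) stands on the mat at about (0.488,0.342), within 4 mm of centre. Dock home is at about (0.6055,0.140), yaw 0.14; the block is at (0.490,-0.073), yaw about 0.235. Next: side push by two fingers, then rear push.

Emit:
move_arm:
  dp:
    - [0.06,0.008,0]
    - [0.12,0.017,0]
    - [0.18,0.025,0]
    - [0.24,0.034,0]
    - [0.3,0.042,0]
  yaw: [-10,-20,-30,-40,-50]
  jaw: [0,0.72,0.72,0.72,0.72]

```text
time_s: 11.25
ee_pos: [0.4876, 0.0371, 0.2238]
eef_rot: [-3.142, -0.0, -0.559]
force: [1.5, -1.4, -0.2]
opening: 0.0118
```

```bash
python3 go.py 0.487 -0.153 0.225 0.14
```

```text
t 11.25 pos [0.4876 0.0371 0.2238] rot [-3.142 -0.    -0.559] F [ 1.46 -1.41 -0.17] open 0.0118 q [ 0.35  0.37 -0.66  1.88  0.27  0.98 -0.99]
dp [ 0.1004  0.1614 -0.0012] toolyaw -40.1
```

Emit:
move_arm:
  dp:
    - [0.03,0.05,0]
    - [0.06,0.1,0]
    - [0.09,0.145,0]
    - [0.1,0.161,0]
    - [0.1,0.161,0]
  yaw: [-10,-20,-30,-40,-40]
  jaw: [0.72,0.72,0.72,0.72,0.72]

```text
time_s: 11.88
ee_pos: [0.4857, -0.1522, 0.2233]
eef_rot: [-3.141, 0.001, 0.128]
force: [0.0, 1.2, -0.3]
opening: 0.0121
```

```bash
python3 go.py 0.487 -0.153 0.027 0.14
```

```text
t 11.875 pos [ 0.4857 -0.1522  0.2233] rot [-3.141e+00  1.000e-03  1.280e-01] F [ 0.04  1.2  -0.3 ] open 0.0121 q [ 0.81  0.43 -0.81  1.83  0.36  1.03 -0.01]
dp [0.0013 0.0011 0.1963] toolyaw -0.7
```

Emit:
move_arm:
  dp:
    - [0,0.001,0.05]
    - [0,0.001,0.1]
    - [0,0.001,0.15]
    - [0,0.001,0.18]
    - [0,0.001,0.195]
  yaw: [-0.7,-0.7,-0.7,-0.7,-0.7]
  jaw: [0.72,0.72,0.72,0.72,0.72]

```text
time_s: 12.5
ee_pos: [0.4859, -0.1495, 0.0276]
eef_rot: [-3.14, 0.001, 0.144]
force: [0.4, -0.6, 0.6]
opening: 0.012
```

Emit:
move_arm:
  dp:
    - [0,0,0]
    - [0,0,0]
  yaw: [0,0]
  jaw: [0.72,0.72]

```text
time_s: 12.75
ee_pos: [0.4871, -0.1511, 0.03]
eef_rot: [3.141, -0.002, 0.145]
force: [0.6, 0.5, -0.6]
opening: 0.0122
```

```bash
python3 go.py 0.487 -0.153 0.025 0.14
python3 - <<'E'
from h import *
a=snap('scene')['pixels'];b=snap('top')['pixels']
cv2.imwrite('pics/s7c.png',np.hstack([cv2.resize(x[:,:,::-1],(400,400),interpolation=cv2.INTER_CUBIC) for x in (a[120:240,200:320],b[200:320,230:350])]))
E
```

```text
t 12.75 pos [ 0.4871 -0.1511  0.03  ] rot [ 3.141e+00 -2.000e-03  1.450e-01] F [ 0.62  0.5  -0.63] open 0.0122 q [ 0.64  0.68 -0.59  2.05  0.67  0.61 -0.27]
dp [-0.0004  0.0018  0.005 ] toolyaw 0.3
```

View pics/s7c.png

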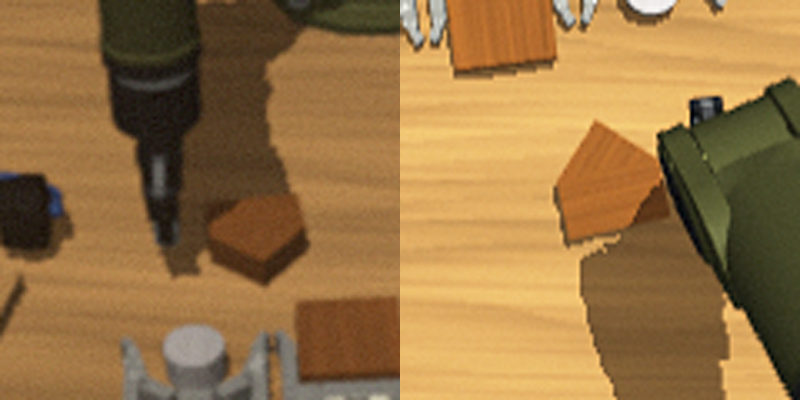

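Emit:
move_arm:
  dp:
    - [0,-0.012,0.004]
    - [0,-0.024,0.005]
    - [0,-0.036,0.005]
    - [0,-0.048,0.005]
    - [0,-0.06,0.005]
  yaw: [0,0,0,0,0]
  jaw: [0.72,0.72,0.72,0.72,0.72]

```text
time_s: 13.48
ee_pos: [0.4774, -0.0911, 0.0238]
eef_rot: [-3.142, -0.0, 0.146]
force: [0.6, -0.5, -0.2]
opening: 0.0122
```

```bash
python3 go.py 0.487 -0.153 0.025 0.14
python3 - <<'E'
from h import *
a=snap('scene')['pixels'];b=snap('top')['pixels']
cv2.imwrite('pics/s8c.png',np.hstack([cv2.resize(x[:,:,::-1],(400,400),interpolation=cv2.INTER_CUBIC) for x in (a[120:240,200:320],b[200:320,230:350])]))
E
```

```text
t 13.475 pos [ 0.4774 -0.0911  0.0238] rot [-3.142 -0.     0.146] F [ 0.58 -0.49 -0.2 ] open 0.0122 q [ 0.51  0.67 -0.56  2.11  0.68  0.55 -0.41]
dp [ 0.0005  0.0627 -0.0012] toolyaw 0.3
```

View pics/s8c.png

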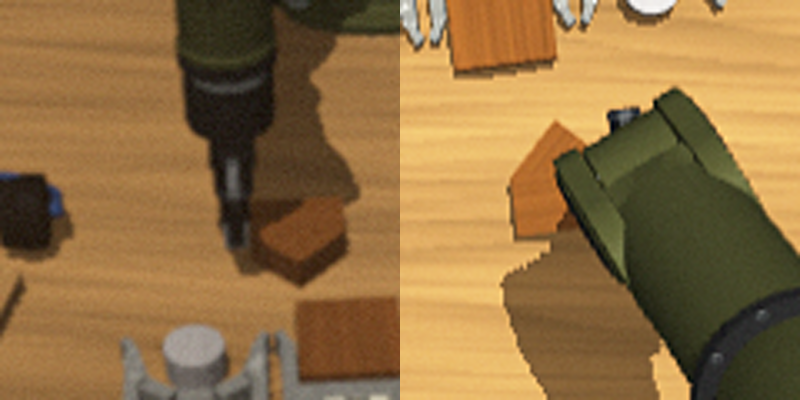

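```bash
cat > pose.py <<'E'
from fit import *
import sys
np.set_printoptions(precision=4,suppress=True)
def dock(p,a=.14,h=(.6055,.140)):
    d=np.array(p[:2])-h; return np.array([d[0]*np.cos(a)+d[1]*np.sin(a),-d[0]*np.sin(a)+d[1]*np.cos(a)])
if __name__=='__main__':
    for c in sys.argv[1].split(','):
        D=snap(c)
        for m in viewer.mark_of(c,'mitre_block')[:1]: x=toW(D,m['point']);print(c,m['conf'],x,dock(x))
        ms=viewer.masks_of(c,'mitre_block')
        if ms:
            r=fit([(D,ms[0]['region'].astype(np.float32))],PENT,[x[0],x[1],.15]);print(ms[0]['conf'],ms[0]['region'].sum(),r,dock(r[0]))
E
python3 pose.py scene,top
```

```text
scene 0.59 [ 0.4868 -0.0362  0.004 ] [-0.1421 -0.1579]
0.96 652 (array([ 0.4874, -0.0377,  0.1388]), np.float64(0.0477377288043499)) [-0.1417 -0.1595]
top 0.6 [ 0.4906 -0.0371 -0.0047] [-0.1385 -0.1593]
0.89 514 (array([ 0.4862, -0.0342,  0.1598]), np.float64(0.6333900690078735)) [-0.1425 -0.1559]
```

Block squared to yaw ≈0.139 and follows the fingers. Continuing.

Emit:
move_arm:
  dp:
    - [0,-0.015,0]
    - [0,-0.03,0]
    - [0,-0.045,0]
    - [0,-0.06,0]
    - [0,-0.075,0]
  yaw: [0,0,0,0,0]
  jaw: [0.72,0.72,0.72,0.72,0.72]

```text
time_s: 14.5
ee_pos: [0.4665, -0.0166, 0.0239]
eef_rot: [3.142, -0.0, 0.146]
force: [0.4, -1.7, -0.2]
opening: 0.0117
```

```bash
python3 go.py 0.487 -0.153 0.025 0.14; python3 pose.py scene
```

```text
t 14.5 pos [ 0.4665 -0.0166  0.0239] rot [ 3.142 -0.     0.146] F [ 0.38 -1.68 -0.25] open 0.0117 q [ 0.34  0.64 -0.53  2.16  0.68  0.51 -0.57]
dp [ 0.0005  0.1379 -0.0011] toolyaw 0.3
scene 0.72 [0.4859 0.3393 0.0088] [-0.0907  0.214 ]
0.72 648 (array([-0.718 ,  1.2211, -2.3538]), np.float64(1.0)) [-1.1597  1.2552]
```

```bash
cat > pose2.py <<'E'
from pose import *
import sys
x0=list(map(float,sys.argv[1:4]))
for c in (sys.argv[4] if len(sys.argv)>4 else 'scene').split(','):
    D=snap(c)
    for m in viewer.mark_of(c,'mitre_block'): x=toW(D,m['point']);print(c,'mark',m['conf'],x,dock(x))
    for m in viewer.masks_of(c,'mitre_block'):
        r=m['region'];v,u=np.nonzero(r);w=pix2w(D,u.mean(),v.mean(),.02)
        if np.hypot(*(w[:2]-x0[:2]))<.06:
            f=fit([(D,r.astype(np.float32))],PENT,x0);print(c,'fit',m['conf'],r.sum(),f,dock(f[0]));break
E
python3 pose2.py .475 .035 .14
```

```text
scene mark 0.68 [0.4743 0.0357 0.0048] [-0.1445 -0.085 ]
scene fit 0.69 645 (array([0.4773, 0.0392, 0.1351]), np.float64(0.05455426499247551)) [-0.141  -0.0819]
```

Emit:
move_arm:
  dp:
    - [0,-0.015,0]
    - [0,-0.03,0]
    - [0,-0.045,0]
    - [0,-0.06,0]
    - [0,-0.068,0]
  yaw: [0,0,0,0,0]
  jaw: [0.72,0.72,0.72,0.72,0.72]

```text
time_s: 15.42
ee_pos: [0.4567, 0.0509, 0.0239]
eef_rot: [-3.141, -0.0, 0.147]
force: [0.4, -1.3, 0.2]
opening: 0.0121
```

Emit:
move_arm:
  dp:
    - [0,-0.005,0]
    - [0,-0.009,0]
    - [0,-0.013,0]
    - [0,-0.013,0]
  yaw: [0,0,0,0]
  jaw: [0.72,0.72,0.72,0.72]

```text
time_s: 15.92
ee_pos: [0.4549, 0.0627, 0.0238]
eef_rot: [-3.141, -0.0, 0.146]
force: [0.5, 0.3, -0.9]
opening: 0.0119
```

```bash
python3 go.py 0.487 -0.153 0.025 0.14; python3 pose2.py .466 .12 .14
```

```text
t 15.925 pos [0.4549 0.0627 0.0238] rot [-3.141 -0.     0.146] F [ 0.5   0.32 -0.87] open 0.0119 q [ 0.15  0.63 -0.51  2.18  0.67  0.48 -0.74]
dp [ 0.0005  0.218  -0.0013] toolyaw 0.3
scene mark 0.83 [ 0.4687  0.1139 -0.    ] [-0.1391 -0.0067]
scene fit 0.57 603 (array([0.4654, 0.1153, 0.1022]), np.float64(0.1199212297797203)) [-0.1422 -0.0049]
```

Emit:
move_arm:
  dp:
    - [0,-0.002,0]
    - [0,-0.002,0]
    - [0,0.03,0]
    - [0,0.05,0]
    - [0,0.05,-0.03]
  yaw: [0,0,0,0,0]
  jaw: [0.72,0.72,0.72,0.72,0.72]

```text
time_s: 16.7
ee_pos: [0.461, 0.0109, 0.0527]
eef_rot: [3.141, 0.004, 0.143]
force: [0.3, 0.7, 0.0]
opening: 0.0118
```

Emit:
move_arm:
  dp:
    - [0,0,-0.06]
    - [0,0,-0.1]
    - [-0.06,0,-0.1]
    - [-0.08,0,-0.1]
  yaw: [0,10,20,30]
  jaw: [0.5,0.2,0.1,0.1]

```text
time_s: 17.2
ee_pos: [0.3798, 0.0005, 0.154]
eef_rot: [3.14, 0.001, -0.385]
force: [0.6, 0.6, 0.3]
opening: 0.0381
```

```bash
python3 pose2.py .466 .118 .14 scene,top
python3 - <<'E'
from h import *
a=snap('scene')['pixels'];b=snap('top')['pixels']
cv2.imwrite('pics/s9c.png',np.hstack([cv2.resize(x[:,:,::-1],(400,400),interpolation=cv2.INTER_CUBIC) for x in (a[100:260,280:440],b[150:310,150:310])]))
E
python3 go.py 0.39 0.11 0.15 -1.431
```

```text
scene mark 0.58 [0.4656 0.1182 0.0022] [-0.1415 -0.0021]
scene fit 0.68 673 (array([0.4671, 0.1178, 0.1592]), np.float64(0.050705794245004654)) [-0.1401 -0.0027]
top mark 0.76 [ 0.4685  0.117  -0.0038] [-0.1388 -0.0036]
top fit 0.64 808 (array([0.4673, 0.1175, 0.1224]), np.float64(0.04617883637547493)) [-0.1399 -0.003 ]
t 17.6 pos [0.3839 0.0016 0.1537] rot [-3.141  0.    -0.376] F [-0.31 -0.94 -0.06] open 0.0385 q [ 0.43  0.31 -0.64  2.22  0.29  0.69 -0.79]
dp [-0.0342 -0.103   0.0038] toolyaw 60.4
```

View pics/s9c.png

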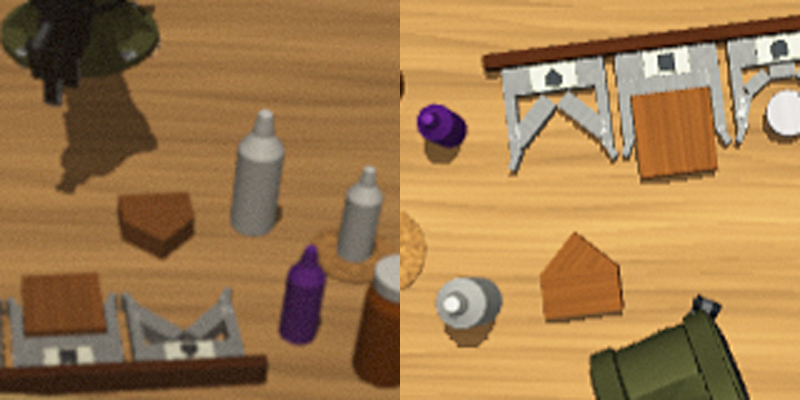

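Block is in front of the pointed dock, lateral −3 mm, squared. Moving behind its rear face.

Emit:
move_arm:
  dp:
    - [-0.006,-0.02,0]
    - [-0.012,-0.04,0]
    - [-0.02,-0.06,0]
    - [-0.026,-0.085,0]
    - [-0.027,-0.104,0]
  yaw: [10,20,30,40,50]
  jaw: [0.06,0.06,0.06,0.06,0.06]

```text
time_s: 18.23
ee_pos: [0.3968, 0.1093, 0.1535]
eef_rot: [3.141, 0.001, -1.254]
force: [-0.6, 0.1, 0.1]
opening: 0.0404
```

```bash
python3 go.py 0.398 0.108 0.15 -1.431
```

```text
t 18.225 pos [0.3968 0.1093 0.1535] rot [ 3.141e+00  1.000e-03 -1.254e+00] F [-0.63  0.1   0.06] open 0.0404 q [-0.01  0.32 -0.42  2.16  0.2   0.69 -1.82]
dp [ 0.0016 -0.0008  0.0035] toolyaw 10.1
```

Emit:
move_arm:
  dp:
    - [0.0016,-0.0008,0.03]
    - [0.0016,-0.0008,0.06]
    - [0.0016,-0.0008,0.09]
    - [0.0016,-0.0008,0.115]
    - [0.0016,-0.0008,0.13]
  yaw: [10,10,10,10,10]
  jaw: [0.06,0.06,0.06,0.06,0.06]

```text
time_s: 18.85
ee_pos: [0.3976, 0.107, 0.0221]
eef_rot: [3.14, 0.0, -1.424]
force: [-0.8, 0.3, 1.4]
opening: 0.0403
```

```bash
python3 go.py 0.398 0.108 0.022 -1.431;  python3 pose2.py .466 .118 .14 scene
python3 - <<'E'
from h import *
a=snap('scene')['pixels'];b=snap('top')['pixels']
cv2.imwrite('pics/s10c.png',np.hstack([cv2.resize(x[:,:,::-1],(400,400),interpolation=cv2.INTER_CUBIC) for x in (a[100:260,280:440],b[150:310,150:310])]))
E
```

```text
t 18.85 pos [0.3976 0.107  0.0221] rot [ 3.14   0.    -1.424] F [-0.82  0.35  1.37] open 0.0403 q [-0.18  0.57 -0.2   2.3   0.37  0.3  -2.13]
dp [-0.0009 -0.0005  0.0001] toolyaw 0.4
scene mark 0.6 [0.4679 0.12   0.0049] [-0.139  -0.0006]
scene fit 0.57 684 (array([0.4679, 0.1176, 0.1506]), np.float64(0.038834065198898315)) [-0.1394 -0.003 ]
```

View pics/s10c.png

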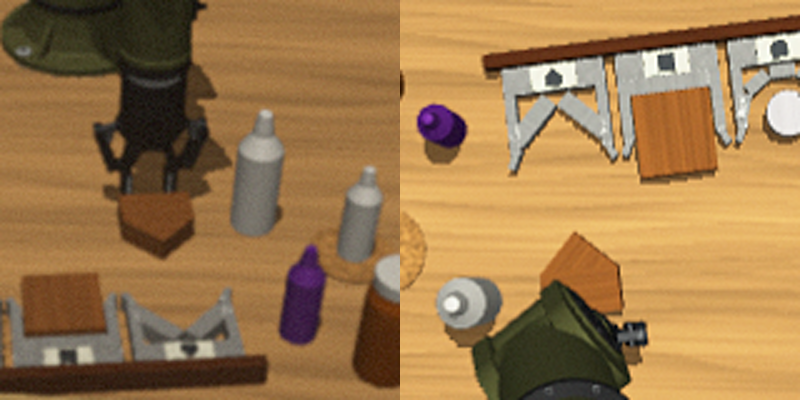

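Emit:
move_arm:
  dp:
    - [0,-0.012,0]
    - [-0.001,-0.024,0]
    - [-0.001,-0.036,0]
    - [-0.002,-0.048,0]
    - [-0.002,-0.06,0]
  yaw: [0.4,0.4,0.4,0.4,0.4]
  jaw: [0.06,0.06,0.06,0.06,0.06]

```text
time_s: 19.73
ee_pos: [0.4574, 0.1174, 0.0238]
eef_rot: [3.142, 0.0, -1.432]
force: [-1.2, -0.5, 1.0]
opening: 0.0402
```

```bash
python3 go.py 0.398 0.108 0.022 -1.431;  python3 pose2.py .515 .126 .14 scene
python3 - <<'E'
from h import *
a=snap('scene')['pixels'];b=snap('top')['pixels']
cv2.imwrite('pics/s11c.png',np.hstack([cv2.resize(x[:,:,::-1],(400,400),interpolation=cv2.INTER_CUBIC) for x in (a[100:260,280:440],b[150:310,150:310])]))
E
```

```text
t 19.725 pos [0.4574 0.1174 0.0238] rot [ 3.142  0.    -1.432] F [-1.19 -0.52  1.01] open 0.0402 q [-0.14  0.61 -0.24  2.15  0.34  0.42 -2.09]
dp [0.0011 0.0602 0.0018] toolyaw -0.1
scene mark 0.95 [0.5089 0.1242 0.0018] [-0.0979 -0.0022]
scene fit 0.7 681 (array([0.51  , 0.1249, 0.138 ]), np.float64(0.062316447496414185)) [-0.0967 -0.0016]
```

View pics/s11c.png

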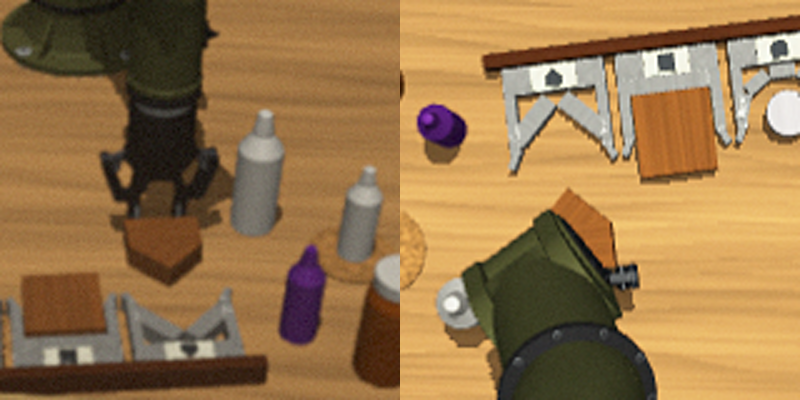

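Emit:
move_arm:
  dp:
    - [0,-0.012,0.001]
    - [0,-0.024,0.001]
    - [0,-0.036,0.001]
    - [-0.001,-0.048,0.001]
    - [-0.001,-0.06,0.001]
  yaw: [0,0,0,0,0]
  jaw: [0.06,0.06,0.06,0.06,0.06]

```text
time_s: 20.6
ee_pos: [0.5168, 0.1268, 0.0227]
eef_rot: [3.142, 0.0, -1.432]
force: [-0.1, 0.2, 0.3]
opening: 0.0402
```

```bash
python3 go.py 0.398 0.108 0.022 -1.431;  python3 pose2.py .57 .135 .14 scene
python3 - <<'E'
from h import *
a=snap('scene')['pixels'];b=snap('top')['pixels']
cv2.imwrite('pics/s12c.png',np.hstack([cv2.resize(x[:,:,::-1],(400,400),interpolation=cv2.INTER_CUBIC) for x in (a[130:260,280:410],b[150:310,150:310])]))
E
```

```text
t 20.6 pos [0.5168 0.1268 0.0227] rot [ 3.142  0.    -1.432] F [-0.05  0.24  0.31] open 0.0402 q [-0.11  0.66 -0.27  2.    0.33  0.52 -2.04]
dp [0.0022 0.1202 0.0007] toolyaw -0.1
scene mark 0.76 [0.57   0.1341 0.0074] [-0.0359 -0.0009]
```

View pics/s12c.png

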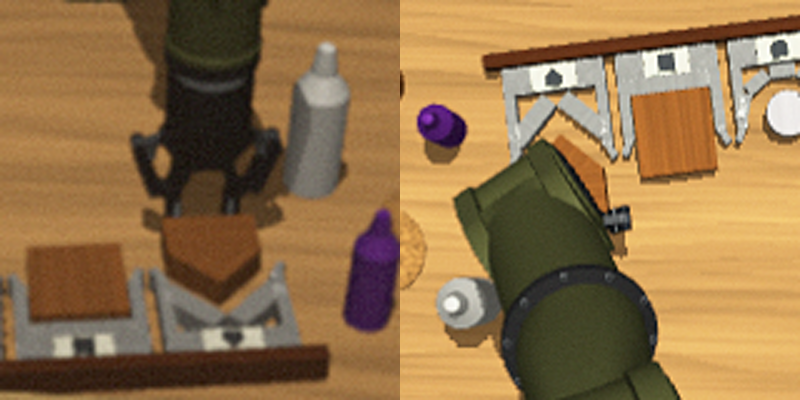

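The point is entering the recess, centred (scene crop 218,295). Pushing on, watching the force.

Emit:
move_arm:
  dp:
    - [0,-0.008,0]
    - [0,-0.015,0]
    - [0,-0.021,0]
    - [0,-0.026,0]
    - [0,-0.03,0]
  yaw: [0,0,0,0,0]
  jaw: [0.06,0.06,0.06,0.06,0.06]

```text
time_s: 21.48
ee_pos: [0.5459, 0.1307, 0.0227]
eef_rot: [3.141, 0.0, -1.433]
force: [-2.2, 0.1, 0.8]
opening: 0.04
```

Emit:
move_arm:
  dp:
    - [0,-0.002,0]
    - [0,-0.003,0]
    - [0,-0.004,0]
  yaw: [0,0,0]
  jaw: [0.06,0.06,0.06]

```text
time_s: 21.85
ee_pos: [0.5495, 0.1312, 0.0228]
eef_rot: [3.141, -0.0, -1.432]
force: [-1.0, -0.2, 0.1]
opening: 0.0403
```

```bash
python3 go.py 0.398 0.108 0.022 -1.431;  python3 pose2.py .604 .14 .14 scene
python3 - <<'E'
from h import *
a=snap('scene')['pixels'];b=snap('top')['pixels']
cv2.imwrite('pics/s13c.png',np.hstack([cv2.resize(x[:,:,::-1],(400,400),interpolation=cv2.INTER_CUBIC) for x in (a[150:260,290:400],b[150:310,150:310])]))
E
```

```text
t 21.85 pos [0.5495 0.1312 0.0228] rot [ 3.141 -0.    -1.432] F [-1.03 -0.18  0.12] open 0.0403 q [-0.1   0.7  -0.28  1.91  0.32  0.58 -2.02]
dp [0.002  0.1533 0.0008] toolyaw -0.1
scene mark 0.95 [0.6042 0.1407 0.0013] [-0.0012  0.0008]
scene mark 0.52 [ 0.6701  0.3511 -0.0016] [0.0934 0.2   ]
scene fit 0.89 585 (array([0.5909, 0.1362, 0.0201]), np.float64(0.3522436022758484)) [-0.0149 -0.0017]
```

View pics/s13c.png

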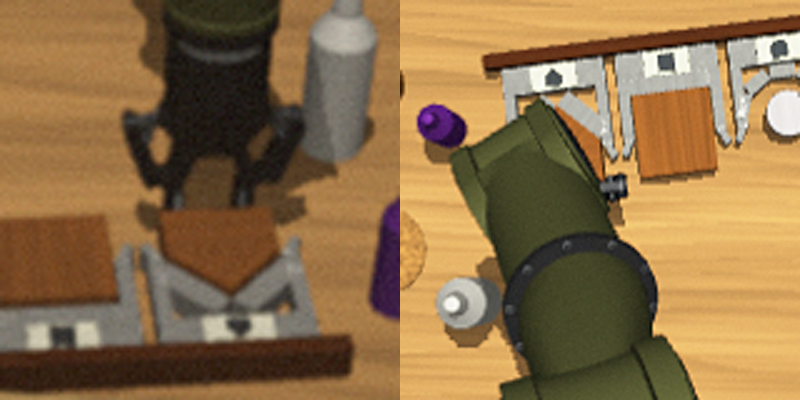

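Emit:
move_arm:
  dp:
    - [0,-0.001,0]
    - [0,-0.002,0]
    - [0,-0.003,0]
    - [0,-0.003,0]
  yaw: [0,0,0,0]
  jaw: [0.06,0.06,0.06,0.06]

```text
time_s: 22.6
ee_pos: [0.5501, 0.1313, 0.0226]
eef_rot: [3.137, -0.001, -1.432]
force: [-8.1, -1.1, 5.9]
opening: 0.0405
```

Stopped against the back stop (8 N). One more small press, then back off.

Emit:
move_arm:
  dp:
    - [0,-0.002,0]
    - [0,-0.002,0]
    - [0,-0.002,0]
  yaw: [0,0,0]
  jaw: [0.06,0.06,0.06]

```text
time_s: 22.98
ee_pos: [0.5503, 0.1314, 0.0223]
eef_rot: [3.134, -0.001, -1.431]
force: [-12.3, -2.1, 7.6]
opening: 0.0401
```

Emit:
move_arm:
  dp:
    - [0,0.01,0]
    - [0,0.025,0]
    - [0,0.04,0]
    - [0,0.055,-0.02]
    - [0,0.055,-0.06]
  yaw: [0,0,0,0,0]
  jaw: [0.06,0.06,0.06,0.06,0.06]

```text
time_s: 23.6
ee_pos: [0.4986, 0.1239, 0.0824]
eef_rot: [3.139, -0.0, -1.432]
force: [0.9, -0.7, 0.8]
opening: 0.0401
```

Emit:
move_arm:
  dp:
    - [0,0,-0.05]
    - [0,0,-0.1]
    - [0.06,0.02,-0.12]
    - [0.12,0.04,-0.12]
    - [0.18,0.06,-0.12]
  yaw: [0,0,0,0,0]
  jaw: [0.06,0.06,0.06,0.06,0.06]

```text
time_s: 24.22
ee_pos: [0.4668, -0.0591, 0.2036]
eef_rot: [-3.138, -0.001, -1.432]
force: [1.1, -0.2, 0.1]
opening: 0.0402
```

```bash
python3 go.py 0.398 0.108 0.022 -1.431;  python3 pose2.py .604 .14 .14 scene,top
python3 - <<'E'
from h import *
np.set_printoptions(precision=4,suppress=True)
for c in('scene','top'):
    d=snap(c)
    for t in ['glue_mid','mat_top','mitre_dock_home','square_block','tin','offcut','ears','try_square','finish']:
        for m in viewer.mark_of(c,t)[:3 if t=='glue_mid' else 1]: print(c,t,m['conf'],toW(d,m['point']))
a=snap('scene')['pixels'];b=snap('top')['pixels']
cv2.imwrite('pics/s14c.png',np.hstack([cv2.resize(x[:,:,::-1],(400,400),interpolation=cv2.INTER_CUBIC) for x in (a[120:270,280:430],b[140:300,120:280])]))
E
```

```text
t 24.225 pos [ 0.4668 -0.0591  0.2036] rot [-3.138e+00 -1.000e-03 -1.432e+00] F [ 1.09 -0.24  0.1 ] open 0.0402 q [ 0.35  0.33 -0.36  1.96  0.15  0.88 -1.53]
dp [-0.1752  0.0456  0.1813] toolyaw -0.1
scene mark 0.62 [0.6021 0.14   0.0049] [-0.0033  0.0005]
scene fit 0.97 652 (array([0.5938, 0.1414, 0.2114]), np.float64(0.25067099928855896)) [-0.0114  0.003 ]
top mark 0.8 [ 0.6055  0.1401 -0.0047] [0.0001 0.0001]
top fit 0.9 853 (array([0.6052, 0.1396, 0.1439]), np.float64(0.04352286085486412)) [-0.0004 -0.0003]
scene glue_mid 0.95 [0.6244 0.27   0.0602]
scene glue_mid 0.93 [0.4327 0.2327 0.0823]
scene glue_mid 0.72 [0.486  0.3431 0.0658]
scene mat_top 0.87 [0.485  0.3418 0.0068]
scene mitre_dock_home 0.76 [0.6049 0.143  0.0038]
scene square_block 0.88 [0.6279 0.0189 0.0003]
scene tin 0.76 [ 0.6449 -0.108  -0.0008]
scene offcut 0.92 [ 0.6009 -0.2856  0.0008]
scene ears 0.69 [ 0.469  -0.3353 -0.0018]
scene try_square 0.76 [ 0.69   -0.4111  0.0017]
scene finish 0.75 [ 0.6683  0.35   -0.0006]
top glue_mid 0.84 [0.4367 0.2285 0.0758]
top glue_mid 0.78 [0.624  0.2682 0.0576]
top glue_mid 0.51 [ 0.4694 -0.3358 -0.0058]
top mat_top 0.86 [0.4872 0.34   0.0062]
top mitre_dock_home 0.75 [0.6038 0.1374 0.0003]
top square_block 0.92 [ 0.6225  0.0151 -0.0035]
top tin 0.56 [ 0.6458 -0.1068  0.003 ]
top offcut 0.86 [ 0.6019 -0.2889 -0.002 ]
top ears 0.67 [ 0.4672 -0.3358 -0.0048]
top try_square 0.84 [ 0.6941 -0.4104 -0.0003]
top finish 0.76 [ 0.6684  0.3541 -0.0026]
```

View pics/s14c.png

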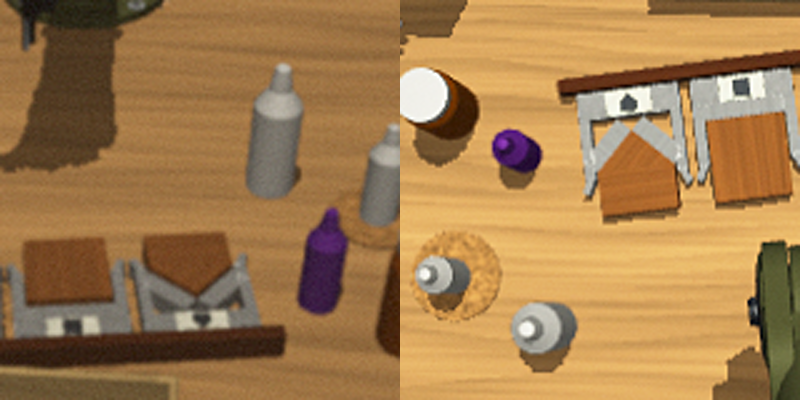

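The block sits in the recess with its rear in line with the square block's rear (top crop 640,212). The bottle stands on the mat (top crop 440,275). The robot is clear of everything.

```bash
python3 -c "
from h import *
print(ticket.finish_job())"
```

```text
the job is handed in; nothing more can be done
None
```

The glue bottle is standing on the cork mat and the pointed block is home in its own dock. I handed the job in at about 24 s. The hand-in reports no verdict, so these are my own last checks.

- **Bottle:** I lifted the small white bottle out of the pointed dock, set it on the mat and released it. It stands upright about 2 to 4 mm from the mat's centre. In the last check only the scene camera's network found it on the mat, but the top picture also shows it there.
- **Block:** I pushed it sideways with two fingers until it was in line with the dock. Then I pushed it from the rear, point first, until it stopped against the back stop at about 12 N. The top camera puts it within 1 mm of home and less than 0.01 rad off the dock's direction.
- **Bystanders:** each one measured within about 6 mm of where it started, which is about the detectors' scatter.
- **Robot:** the arm ended at 0.2 m height, touching nothing.

**Disagreement:** the scene camera's outline fit put the block at −11 mm along the dock and 0.07 rad off. That fit was poor (error 0.25 against 0.04 for the top camera), because the dock walls hide part of the block from that side. I set it aside, since the scene network's mark (−3 mm), the top camera and the back-stop contact all agreed that the block is home.

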